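Put away the optics of a cleaned microscope

TASK

The microscope's optics have been cleaned and stand mixed on the bench: put them away, one to a bay. Stand the two objectives (slim metal barrels) upright in free bays of the tray that already holds an objective, the two eyepieces (wide black heads) upright in free bays of the tray that already holds an eyepiece, and lay the square glass staining block flat in the steel dish for washing up. Set each one down gently, not dropped, knock none of them over, and leave the two that are already stored in their bays.

Things in the scene. Friction and masses are not known exactly. Their poses are not given: they have to be found in the camera images.
- objective_long: Microscope objective standing upright, thread down; slim bare metal, black rings. Origin: centre of underside; z up its axis; yaw means nothing. From the underside: thread 20 mm wide to 6 mm; straight barrel 28 mm wide from 6 to 42 mm (grip here); 23 mm nose tapering to 14 mm; 60 mm tall. About 120 g. The taller loose one.
- objective_short: Microscope objective standing upright, thread down; slim bare metal, black rings. Origin: centre of underside; z up its axis; yaw means nothing. From the underside: thread 20 mm wide to 6 mm; straight barrel 28 mm wide from 6 to 30 mm (grip here); 23 mm nose tapering to 14 mm; 44 mm tall. About 85 g. The shorter loose one.
- eyepiece_1: Microscope eyepiece standing upright on its sleeve; wide black head, large lens on top. Origin: centre of underside; z up its axis; yaw means nothing. From the underside: steel sleeve 30 mm wide to 22 mm; straight black head 38 mm wide from 22 to 44 mm (grip here); 33 mm wide at the top, 52 mm. 90 g. One of two identical loose ones; any free bay will do.
- eyepiece_2: Microscope eyepiece standing upright on its sleeve; wide black head, large lens on top. Origin: centre of underside; z up its axis; yaw means nothing. From the underside: steel sleeve 30 mm wide to 22 mm; straight black head 38 mm wide from 22 to 44 mm (grip here); 33 mm wide at the top, 52 mm. 90 g. One of two identical loose ones; any free bay will do.
- staining_block: square clear glass staining block (solid watch-glass), 40 x 40 mm, 16 mm high, lying flat with a round hollow 31 mm wide and 7 mm deep in its top. Origin: centre of its underside, x and y square to its sides. About 50 g; grip it across either pair of parallel sides, 40 mm.
- objective_tray: Fixed grey plastic tray, 104 x 104 mm, 16 mm high, felt-lined, 2 x 2 square bays each 46 mm inside; walls and floor 4 mm. Origin: centre of underside, on the bench; x, y along its sides. Bay centres at x, y = +-25 mm; bay floor 4 mm above the origin. Its +x +y bay already holds an objective. The other three bays are free.
- eyepiece_tray: Fixed grey plastic tray, 124 x 124 mm, 22 mm high, felt-lined, 2 x 2 square bays each 56 mm inside; walls and floor 4 mm. Origin: centre of underside, on the bench; x, y along its sides. Bay centres at x, y = +-30 mm; bay floor 4 mm above the origin. Its +x +y bay already holds an eyepiece. The other three bays are free.
- wash_dish: fixed empty stainless steel dish for washing up, 110 mm along its x, 150 mm along its y over the walls (a thin rim stands out 5 mm more), 22 mm high, walls and floor 3 mm, undivided. Origin: centre of its underside, on the bench; inner floor 3 mm above it.
- stored_objective: Microscope objective standing upright, thread down; slim bare metal, black rings. Origin: centre of underside; z up its axis; yaw means nothing. From the underside: thread 20 mm wide to 6 mm; straight barrel 28 mm wide from 6 to 36 mm (grip here); 23 mm nose tapering to 14 mm; 52 mm tall. About 100 g. Already stored, loose, in the +x +y bay of the objective tray; leave it in its bay.
- stored_eyepiece: Microscope eyepiece standing upright on its sleeve; wide black head, large lens on top. Origin: centre of underside; z up its axis; yaw means nothing. From the underside: steel sleeve 30 mm wide to 22 mm; straight black head 38 mm wide from 22 to 44 mm (grip here); 33 mm wide at the top, 52 mm. 90 g. Already stored, loose, in the +x +y bay of the eyepiece tray; leave it in its bay.

How it is judged:
By the outcome, as a careful person would: the job done as asked, in the order asked, and still so for the second after the job is handed in, with the robot touching nothing.
It also fails if it takes over 112 s, if anything falls off the work surface, if the arm or the gripper's body presses on something with over 40 N, if the wrist force passes 120 N, or if a joint passes its speed limit or range.

ROBOT

A 6-joint arm with a two-finger parallel gripper is mounted at the origin on the work surface. World frame = base frame: x ahead of the robot, y to its left, z up, the work surface at z = 0. Lengths are in m, angles in rad, forces in N, time in s.
With the tool pointing down it reaches from about 0.35 to 0.775 m from the base axis. Payload 7.3 kg.
Tool frame: the origin (TCP) lies on the mounting face of the last link; the fingertips stand 178 mm ahead of it and the grasp point (between the pads) lies 159 mm ahead of it (robot.grip_depth is the distance from the TCP to the grasp point, in m); z points along the fingers, y is the line along which they close (so a half turn about z gives the same grasp; the last joint's range is limited). The gripper opens to 92 mm and grips with 3 to 60 N. Pads are 19 mm wide; open, the fingers measure 130 mm over their backs; the gripper's body (75 mm by 190 mm) begins 47 mm behind the grasp point.
Start: joints at [-1.385, 0.342, 1.524, -0, 1.275, -0.146], TCP at [0.171, -0.496, 0.405] pointing down, gripper open.
Joint ranges: [-2.53, 2.53], [-0.77, 2.02], [0.04, 2.7], [-1, 4.14], [0.28, 2.66], [-3.11, 3.11]. Speed limits (rad/s): [2.57, 2.57, 3.14, 3.14, 3.14, 3.14].

INTERFACE

Orientations are given as [roll, pitch, yaw] about the fixed x, y, z axes, in that order (R = Rz(yaw) Ry(pitch) Rx(roll)).
In Python, from cell import observe, cams, robot, models gives the robot as it stands.
- The arm moves only by the shell command python3 -m jog 'ROWS' [FORCE]. ROWS is JSON, a list of rows, each a list of 3 entries, a list of its own where there are three numbers: the shift along the tool's x, y, z each as a share of 0.4 m, from -1 to 1, then the turn about the tool's z as a share of pi rad, from -1 to 1, then the closure, from 0 (fully open) to 1 (shut). In form: [[[x, y, z], turn, jaw], ...]. A call has 1 to 12 rows; each row is the pose to reach, as a shift and turn from the pose commanded when the call began, along the tool's axes at that moment, turning the shorter way round; what a row does not reach only later rows make up. A row lasts 1/8 s, in which the tool goes at most 62.5 mm and 10.7 degrees, less where a joint would pass 70% of its speed; a pose out of reach is approached as far as the arm can. A call with a number of a shift or a turn outside -1 to 1 is refused whole. A call with a gripper value outside its range is refused whole. The fingers move at their own pace and stop on an object; FORCE is the grip in N (left out, the last holds). Time passes only in rows, so rows that repeat a pose let the fingers close. It gives the time, the measured TCP pose, the force, the opening and the grip force at its end, in the units of the state.
- observe(): the state, without advancing time (a new reading comes with each control period).
- cams.read_camera(name): name is "side" or "top"; returns the picture (384x512x3 uint8, red, green, blue); there is no depth.
- cams.camera_model(name): a dict with "camera_matrix" (3x3 intrinsics, pixels), "pose" (4x4, takes a point from camera to world coordinates). Camera axes: x right, y down, z forward; pixel columns grow to the right and rows downward; lengths in m; the calibration is good to about 2 mm. A picture is of the moment at which its call begins. camera_model takes no time and is no camera call.
- robot.hand_in(): hands the job in; it is judged then, once.
Trained networks look in the newest picture that a camera, given by its name, has taken for a name from the list of things; names that differ only in an ending like _2 or _b are one class to them, and where a whole thing is asked for, a point or a joint stands for the part that bears it (a point fixed in the world has none). Each returns a list of dicts, best first, with "confidence" (0 to 1); they miss things now and then, are a little off and sometimes report something else, mostly with a low value. They report only what shows in the picture. A call takes as long as a camera call.
- models.find_in(target, camera): "position" ([x, y, z] in m, in world coordinates, good to about 4 mm: the middle of the surface that is visible of it).
- models.pinpoint(target, camera): "position" ([x, y, z] in m, in world coordinates, good to about 4 mm: a listed point, or the origin of a listed thing).
The state is a dict: "time": time; "qpos": joint angles; "qvel": joint speeds; "joint_efforts": joint torques, N m; "tool_pos": TCP position; "tool_rot": TCP orientation; "contact_force": force on the tool from outside, world axes, zero at the start; "torque": the same for the moment, N m; "opening": finger opening in m; "grip_force": force on a finger pad.
Only numpy, scipy, OpenCV 4.12 (cv2) and the standard library are available. Lean on these libraries where they do the work, as an engineer would, in place of code of your own. Each camera call takes 0.05 s, during which the arm holds its last target. There are 200 camera calls.

## Working session

There is one attempt and no reset: what is moved stays moved. The work goes in short steps, Python scripts to look and compute and a shell command to move; the robot and the scene stay as the last step left them, time stands still between calls to the robot, and variables do not carry over. Pictures are saved under pics/ and viewed, at most 14 in all, crops included, and the job is handed in when it is done.

```bash
ls; mkdir -p pics
python3 - <<'E'
from cell import observe,cams,robot,models
import cv2,numpy as np
for c in ("top","side"):
    im=cams.read_camera(c); cv2.imwrite(f"pics/{c}0.png",im[:,:,::-1])
    m=cams.camera_model(c); print(c,np.round(m["camera_matrix"],1).tolist(),np.round(m["pose"],3).tolist())
    for t in ["objective_long","objective_short","eyepiece_1","staining_block","objective_tray","eyepiece_tray","wash_dish","stored_objective","stored_eyepiece"]:
        print(c,t,[(np.round(d["position"],3).tolist(),round(d["confidence"],2)) for d in models.pinpoint(t,c)])
s=observe();print(s["time"],s["tool_pos"],s["tool_rot"],s["opening"],robot.grip_depth)
E
```

```text
pics
top [[376.3, 0.0, 250.9], [0.0, 376.3, 194.0], [0.0, 0.0, 1.0]] [[-0.004, -0.989, 0.151, 0.393], [-0.999, 0.009, 0.033, -0.0], [-0.034, -0.151, -0.988, 0.827], [0.0, 0.0, 0.0, 1.0]]
top objective_long [([0.352, -0.255, -0.002], 0.63), ([0.562, -0.262, 0.009], 0.36)]
top objective_short [([0.356, 0.281, 0.0], 0.69)]
top eyepiece_1 [([0.429, 0.025, 0.002], 0.82), ([0.413, 0.118, 0.002], 0.75)]
top staining_block [([0.414, -0.122, 0.001], 0.84)]
top objective_tray [([0.551, 0.321, 0.0], 0.97)]
top eyepiece_tray [([0.542, -0.31, 0.003], 0.74)]
top wash_dish [([0.603, 0.01, 0.004], 0.59)]
top stored_objective [([0.581, 0.344, 0.007], 0.66)]
top stored_eyepiece [([0.565, -0.262, 0.009], 0.81)]
side [[350.5, 0.0, 252.0], [0.0, 350.5, 192.9], [0.0, 0.0, 1.0]] [[-0.879, -0.369, 0.301, 0.282], [-0.477, 0.672, -0.567, 0.433], [0.007, -0.642, -0.767, 0.612], [0.0, 0.0, 0.0, 1.0]]
side objective_long []
side objective_short [([0.348, 0.288, 0.003], 0.8)]
side eyepiece_1 [([0.426, 0.024, 0.0], 0.79), ([0.411, 0.119, 0.004], 0.77)]
side staining_block [([0.418, -0.122, -0.002], 0.62), ([0.541, -0.307, 0.002], 0.17)]
side objective_tray [([0.552, 0.323, -0.0], 0.62), ([0.424, 0.026, -0.001], 0.45)]
side eyepiece_tray [([0.542, -0.306, 0.0], 0.81)]
side wash_dish [([0.409, 0.116, 0.002], 0.72), ([0.606, 0.009, 0.005], 0.6)]
side stored_objective [([0.581, 0.342, 0.004], 0.58), ([0.419, -0.122, -0.003], 0.15)]
side stored_eyepiece [([0.566, -0.268, 0.006], 0.49)]
1.0 [ 0.17103092 -0.49634508  0.40474369] [3.14149065e+00 2.42853500e-05 3.31773182e-01] 0.09195415000704109 0.1592
```

View pics/top0.png

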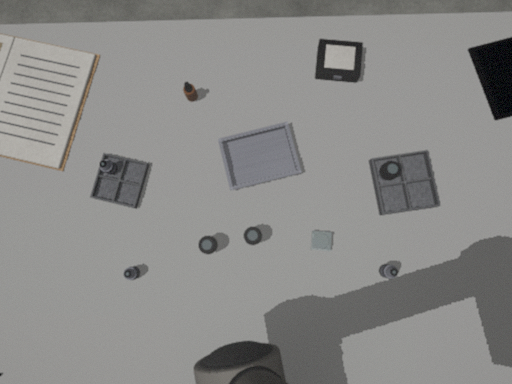

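View pics/side0.png

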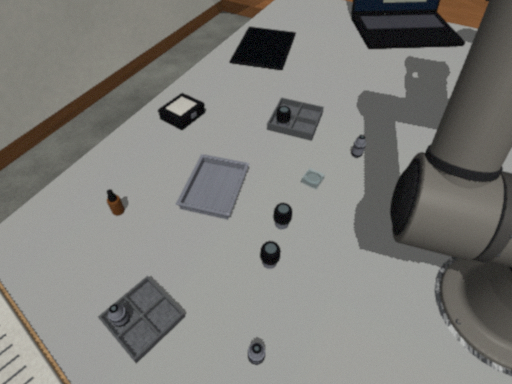

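The top picture shows the eyepieces at (208,244) and (253,235), objectives at (132,273) and (390,271), and the block at (321,240). The objective tray is at (121,181), the eyepiece tray at (404,182) and the dish at (261,156). The networks agree with this. Next I triangulate and measure tray, dish and block angles in rectified views.

```bash
cat > h.py <<'E'
import cv2,numpy as np
from cell import observe,cams,robot,models
def P(c):
    m=cams.camera_model(c); return np.array(m["camera_matrix"])@np.linalg.inv(np.array(m["pose"]))[:3]
def proj(c,X):
    p=P(c)@np.append(X,1); return p[:2]/p[2]
def tri(a,b):
    X=cv2.triangulatePoints(P("top"),P("side"),np.float64(a).reshape(2,1),np.float64(b).reshape(2,1)).ravel(); return X[:3]/X[3]
def rect(im,c,ctr,z,half=.1,px=2000):
    # rectified: col grows with +y*-1, row with -x (as in top view)
    n=int(2*half*px); s=1/px
    A=np.array([[0,-s,ctr[0]+half],[-s,0,ctr[1]+half],[0,0,z],[0,0,1]])
    return cv2.warpPerspective(im,np.linalg.inv(P(c)@A),(n,n))
def go(x,y,z,yaw=None):
    "tip z -> shift in tool axes/0.4, turn/pi"
    s=observe(); p=np.array(s["tool_pos"]); r=s["tool_rot"]
    from scipy.spatial.transform import Rotation as R
    d=R.from_euler("xyz",r).as_matrix().T@(np.array([x,y,z+.178])-p)
    t=0
    if yaw is not None:
        t=-(yaw-r[2]); t=(t+np.pi/2)%np.pi-np.pi/2
    print("shift",np.round(d/.4,4).tolist(),"turn",round(t/np.pi,4),"j6",round(s["qpos"][5],3),"yaw",round(r[2],3))
E
python3 - <<'E'
from h import *
T=cv2.imread("pics/top0.png");S=cv2.imread("pics/side0.png")
cells=[("objective_tray",(.552,.322),.016),("eyepiece_tray",(.542,-.308),.022),("wash_dish",(.604,.01),.022),("staining_block",(.416,-.122),.016)]
rows=[]
for n,c,z in cells:
    rows.append(np.vstack([rect(T,"top",c,z,.1,1400)[:, :],rect(S,"side",c,z,.1,1400)]))
out=np.hstack(rows); 
out=cv2.resize(out,(800,400)); 
for i in range(4):
  for j in range(2): cv2.drawMarker(out,(100+200*i,100+200*j),(0,0,255),0,8)
cv2.imwrite("pics/rect.png",out)
for n in ["objective_long","objective_short","eyepiece_1","staining_block","stored_objective"]:
  for c in ("top","side"):
    print(n,c,[(np.round(d["position"],3).tolist(),round(d["confidence"],2)) for d in models.find_in(n,c)])
crops=[]
for c,I in(("top",T),("side",S)):
  r=[]
  for X in [(.352,-.255,.03),(.353,.285,.03),(.427,.025,.03),(.412,.118,.03)]:
    u,v=np.round(proj(c,X)).astype(int); print(c,X,u,v)
    r.append(cv2.resize(I[v-20:v+20,u-20:u+20],(200,200),interpolation=cv2.INTER_CUBIC))
  crops.append(np.hstack(r))
cv2.imwrite("pics/crops.png",np.vstack(crops))
E
```

```text
objective_long top [([0.356, -0.246, 0.044], 0.54), ([0.561, -0.254, 0.059], 0.39)]
objective_long side [([0.351, -0.247, 0.037], 0.62)]
objective_short top [([0.358, 0.273, 0.033], 0.43)]
objective_short side [([0.348, 0.287, 0.039], 0.64)]
eyepiece_1 top [([0.405, 0.12, 0.056], 0.61), ([0.425, 0.029, 0.055], 0.52)]
eyepiece_1 side [([0.421, 0.034, 0.046], 0.71), ([0.408, 0.128, 0.052], 0.61)]
staining_block top [([0.411, -0.122, 0.012], 0.8)]
staining_block side [([0.418, -0.122, 0.011], 0.71)]
stored_objective top [([0.574, 0.337, 0.041], 0.67)]
stored_objective side [([0.575, 0.343, 0.042], 0.55)]
top (0.352, -0.255, 0.03) 388 271
top (0.353, 0.285, 0.03) 128 271
top (0.427, 0.025, 0.03) 252 235
top (0.412, 0.118, 0.03) 208 243
side (0.352, -0.255, 0.03) 359 146
side (0.353, 0.285, 0.03) 255 351
side (0.427, 0.025, 0.03) 283 215
side (0.412, 0.118, 0.03) 269 253
```

View pics/rect.png

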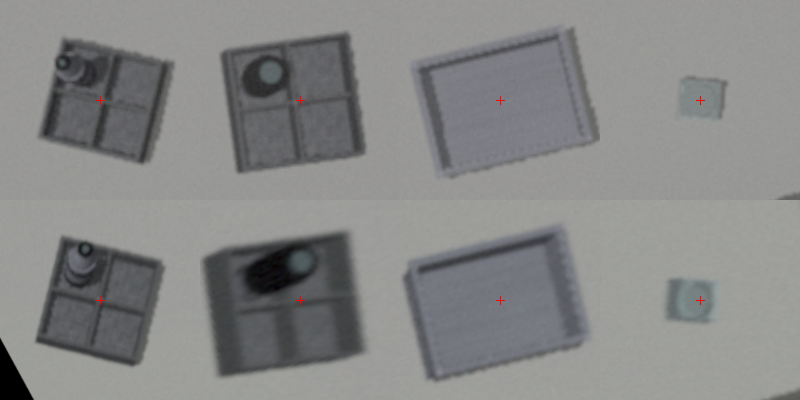

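View pics/crops.png

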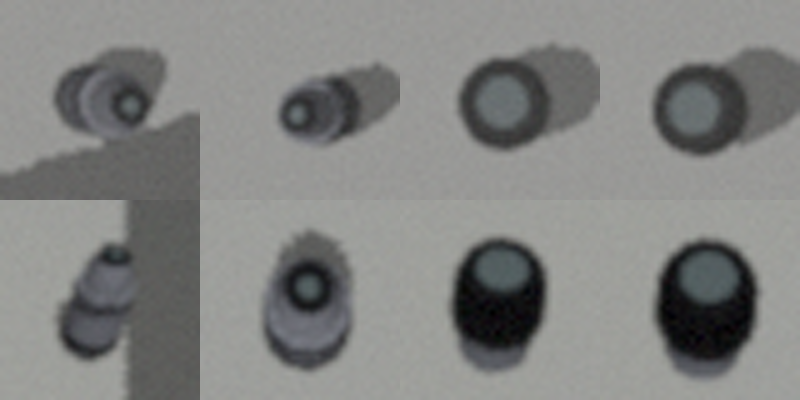

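The objectives' tips show in both crop rows, with the long one under the arm's shadow, and the rectified views give tray, dish and block corners at 1 mm/px. Now I triangulate the tops and compute the first move.

Run:
```python
from h import *
for n,a,b in [("long",(394.2,272),(362.2,137)),("short",(127.2,273.8),(256.6,348.6)),("e1",(252.2,235.2),(283.4,208.8)),("e2",(206.8,244.8),(271,248.2))]: print(n,np.round(tri(a,b),4))
def bay(c,y,px,py): R=np.array([[np.cos(y),-np.sin(y)],[np.sin(y),np.cos(y)]]); return np.round(R@[px,py]+c,4)
o=(.551,.322);e=(.541,-.306)
print("oA",bay(o,-.24,-.025,.025),"oB",bay(o,-.24,.025,-.025),"o+",bay(o,-.24,.025,.025))
print("eA",bay(e,.149,-.03,.03),"eB",bay(e,.149,.03,-.03),"e+",bay(e,.149,.03,.03))
go(.352,-.253,.12,-.24)
```

```text
long [ 0.3522 -0.2576  0.0569]
short [0.3495 0.2835 0.0416]
e1 [0.4268 0.024  0.0506]
e2 [0.4079 0.1175 0.0502]
oA [0.5327 0.3522] oB [0.5693 0.2918] o+ [0.5812 0.3403]
eA [ 0.5069 -0.2808] eB [ 0.5751 -0.3312] e+ [ 0.5662 -0.2719]
shift [0.6259, -0.4279, 0.2668] turn 0.182 j6 -0.146 yaw 0.332
```

```bash
python3 -m jog '[[[0.623,-0.42,0.267],0.182,0.35],[[0.623,-0.42,0.267],0.182,0.35],[[0.623,-0.42,0.267],0.182,0.35],[[0.623,-0.42,0.267],0.182,0.35],[[0.623,-0.42,0.267],0.182,0.35],[[0.623,-0.42,0.267],0.182,0.35],[[0.623,-0.42,0.267],0.182,0.35],[[0.623,-0.42,0.267],0.182,0.35],[[0.623,-0.42,0.267],0.182,0.35]]' 20; python3 -c "
from h import *
go(.352,-.2565,.018,-.24)"
```

```text
time: 2.62
tool_pos: [0.3515, -0.2575, 0.2984]
tool_rot: [3.141, -0.001, -0.242]
contact_force: [0.4, 0.6, -0.9]
opening: 0.0599
grip_force: 0.0
shift [0.0004, -0.0031, 0.256] turn -0.0006 j6 1.004 yaw -0.242
```

```bash
python3 -m jog '[[[0,-0.003,0.12],0,0.35],[[0,-0.003,0.2],0,0.35],[[0,-0.003,0.256],0,0.35],[[0,-0.003,0.256],0,0.35],[[0,-0.003,0.256],0,1],[[0,-0.003,0.256],0,1],[[0,-0.003,0.256],0,1],[[0,-0.003,0.256],0,1],[[0,-0.003,0.22],0,1],[[0,-0.003,0.1],0,1],[[0,-0.003,-0.05],0,1],[[0,-0.003,-0.05],0,1]]' 20
python3 - <<'E'
from h import *
go(.5327,.3522,.14,-.24)
E
```

```text
time: 4.12
tool_pos: [0.353, -0.2558, 0.3218]
tool_rot: [3.137, -0.008, -0.24]
contact_force: [1.3, 0.4, -1.2]
opening: 0.0268
grip_force: 20.0
shift [0.0755, -1.5833, 0.0021] turn 0.0001 j6 1.007 yaw -0.24
```

```bash
python3 -m jog '[[[0.038,-0.79,0],0,1],[[0.038,-0.79,0],0,1],[[0.038,-0.79,0],0,1],[[0.038,-0.79,0],0,1],[[0.038,-0.79,0],0,1],[[0.038,-0.79,0],0,1]]' | head -2; python3 -m jog '[[[0.038,-0.79,0],0,1],[[0.038,-0.79,0],0,1],[[0.038,-0.79,0],0,1],[[0.038,-0.79,0],0,1],[[0.038,-0.79,0],0,1],[[0.038,-0.79,0],0,1],[[0.038,-0.79,0],0,1],[[0.038,-0.79,0],0,1]]'
python3 - <<'E'
from h import *
for c in ("top","side"): cv2.imwrite(f"pics/{c}1.png",cams.read_camera(c)[:,:,::-1])
T=cv2.imread("pics/top1.png");S=cv2.imread("pics/side1.png")
a=cv2.resize(T[110:260,40:240],(400,300));b=cv2.resize(S[234:384,40:240],(400,300))
cv2.imwrite("pics/p1.png",np.hstack([a,b]))
go(.5327,.3522,.024,-.24)
E
```

```text
time: 4.88
tool_pos: [0.442, 0.0518, 0.3166]
time: 5.88
tool_pos: [0.5321, 0.3498, 0.3174]
tool_rot: [3.14, 0.001, -0.242]
contact_force: [0.2, -0.4, -1.1]
opening: 0.0264
grip_force: 20.0
shift [0.0, -0.0058, 0.29] turn -0.0006 j6 2.274 yaw -0.242
```

View pics/p1.png

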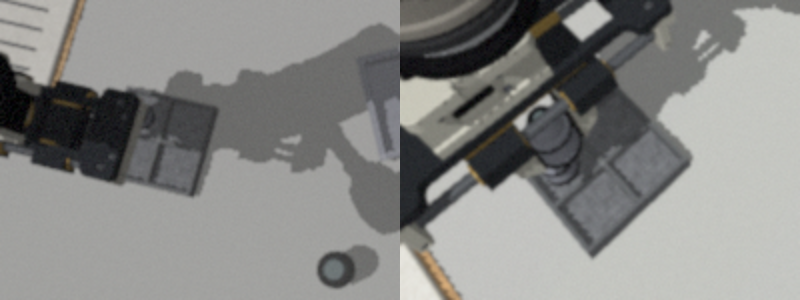

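```bash
python3 -m jog '[[[0,-0.005,0.1],0,1],[[0,-0.005,0.2],0,1],[[0,-0.005,0.25],0,1],[[0,-0.005,0.27],0,1],[[0,-0.005,0.28],0,1],[[0,-0.005,0.285],0,1],[[0,-0.005,0.289],0,1],[[0,-0.005,0.292],0,1],[[0,-0.005,0.292],0,1],[[0,-0.005,0.292],0,1]]'
```

```text
time: 7.22
tool_pos: [0.5324, 0.3534, 0.2012]
tool_rot: [-3.142, -0.0, -0.24]
contact_force: [0.1, 0.1, -1.2]
opening: 0.027
grip_force: 20.0
```

```bash
python3 -m jog '[[[0,0,0.003],0,1],[[0,0,0.003],0,1],[[0,0,0.003],0,1]]'|grep -E "pos|force"; python3 -m jog '[[[0,0,0.002],0,1],[[0,0,0.002],0,1],[[0,0,0.002],0,1]]'|grep -E "pos|force"
```

```text
tool_pos: [0.5325, 0.3534, 0.2001]
contact_force: [-1.3, 0.1, 1.4]
grip_force: 20.0
tool_pos: [0.5325, 0.3534, 0.2]
contact_force: [-1.8, -0.7, 6.0]
grip_force: 20.0
```

```bash
python3 -m jog '[[[0,0,-0.002],0,0.55],[[0,0,-0.002],0,0.5],[[0,0,-0.002],0,0.5],[[0,0,-0.002],0,0.5],[[0,0,-0.1],0,0.5],[[0,0,-0.2],0,0.5],[[0,0,-0.27],0,0.4],[[0,0,-0.27],0,0.4]]'
python3 - <<'E'
from h import *
go(.3495,.2835,.12,-.24+np.pi/2)
E
```

```text
time: 8.98
tool_pos: [0.5329, 0.3536, 0.3096]
tool_rot: [-3.138, -0.004, -0.24]
contact_force: [-0.3, -0.5, 0.3]
opening: 0.0549
grip_force: 0.0
shift [-0.4037, 0.2794, 0.0264] turn -0.5 j6 2.277 yaw -0.24
```

```bash
python3 -m jog '[[[-0.404,0.279,0.026],-0.49,0.35],[[-0.404,0.279,0.026],-0.5,0.35],[[-0.404,0.279,0.026],-0.5,0.35],[[-0.404,0.279,0.026],-0.5,0.35],[[-0.404,0.279,0.026],-0.5,0.35],[[-0.404,0.279,0.026],-0.5,0.35],[[-0.404,0.279,0.026],-0.5,0.35],[[-0.404,0.279,0.026],-0.5,0.35],[[-0.404,0.279,0.026],-0.5,0.35],[[-0.404,0.279,0.026],-0.5,0.35],[[-0.404,0.279,0.026],-0.5,0.35]]'
python3 - <<'E'
from h import *
go(.3495,.2835,.016,-.24+np.pi/2)
T=cams.read_camera("top")[:,:,::-1];S=cams.read_camera("side")[:,:,::-1]
a=cv2.resize(T[110:310,40:307],(400,300));b=cv2.resize(S[184:384,40:307],(400,300))
cv2.imwrite("pics/p2.png",np.hstack([a,b]))
E
```

```text
time: 10.35
tool_pos: [0.3488, 0.2833, 0.2961]
tool_rot: [-3.141, 0.001, 1.329]
contact_force: [-1.1, 0.6, 0.3]
opening: 0.0593
grip_force: 0.0
shift [0.0011, 0.0019, 0.2552] turn -0.0005 j6 0.753 yaw 1.329
```

View pics/p2.png

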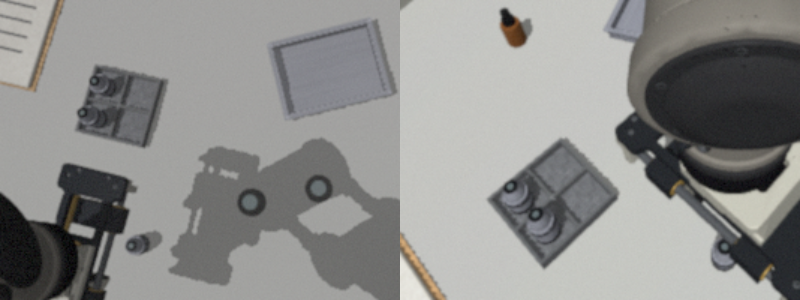

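The long objective stands in its bay (107,115 in the left crop), with the stored one untouched beside it. Grasp the short one now.

```bash
python3 -m jog '[[[0.001,0.002,0.12],0,0.35],[[0.001,0.002,0.2],0,0.35],[[0.001,0.002,0.255],0,0.35],[[0.001,0.002,0.255],0,0.35],[[0.001,0.002,0.255],0,1],[[0.001,0.002,0.255],0,1],[[0.001,0.002,0.255],0,1],[[0.001,0.002,0.255],0,1],[[0.001,0.002,0.22],0,1],[[0.001,0.002,0.1],0,1],[[0.001,0.002,-0.05],0,1],[[0.001,0.002,-0.05],0,1]]' 20
python3 - <<'E'
from h import *
go(.5693,.2918,.130,-.24+np.pi/2)
E
```

```text
time: 11.95
tool_pos: [0.3506, 0.2842, 0.3214]
tool_rot: [3.134, -0.007, 1.331]
contact_force: [-0.1, 0.6, -0.2]
opening: 0.0266
grip_force: 20.0
shift [0.1481, 0.5262, 0.0386] turn 0.0001 j6 0.751 yaw 1.331
```

```bash
python3 -m jog '[[[0.148,0.526,0.02],0,1],[[0.148,0.526,0.02],0,1],[[0.148,0.526,0.02],0,1],[[0.148,0.526,0.02],0,1],[[0.148,0.526,0.02],0,1],[[0.148,0.526,0.02],0,1],[[0.148,0.526,0.02],0,1]]'
python3 - <<'E'
from h import *
go(.5693,.2918,.020,-.24+np.pi/2)
E
```

```text
time: 12.82
tool_pos: [0.5671, 0.2914, 0.3087]
tool_rot: [-3.141, 0.001, 1.332]
contact_force: [0.7, 0.7, -0.5]
opening: 0.0263
grip_force: 20.0
shift [0.0025, 0.0053, 0.2768] turn 0.0003 j6 0.594 yaw 1.332
```

```bash
python3 -m jog '[[[0.002,0.005,0.1],0,1],[[0.002,0.005,0.2],0,1],[[0.002,0.005,0.24],0,1],[[0.002,0.005,0.258],0,1],[[0.002,0.005,0.266],0,1],[[0.002,0.005,0.27],0,1],[[0.002,0.005,0.272],0,1],[[0.002,0.005,0.274],0,1],[[0.002,0.005,0.274],0,1]]';python3 -m jog '[[[0,0,0.003],0,1],[[0,0,0.003],0,1],[[0,0,0.003],0,1]]'|grep -E "pos|force"
```

```text
time: 13.95
tool_pos: [0.5704, 0.2914, 0.1992]
tool_rot: [3.141, -0.0, 1.331]
contact_force: [0.0, 0.6, -1.3]
opening: 0.0262
grip_force: 20.0
tool_pos: [0.5704, 0.2915, 0.1991]
contact_force: [-2.1, -0.6, 7.1]
grip_force: 20.0
```

```bash
python3 -m jog '[[[0,0,-0.002],0,0.55],[[0,0,-0.002],0,0.5],[[0,0,-0.002],0,0.5],[[0,0,-0.002],0,0.5],[[0,0,-0.1],0,0.5],[[0,0,-0.2],0,0.5],[[0,0,-0.27],0,0.35],[[0,0,-0.27],0,0.35]]'
python3 - <<'E'
from h import *
go(.409,.1175,.11,.149+np.pi/2)
E
```

```text
time: 15.32
tool_pos: [0.5708, 0.2916, 0.3084]
tool_rot: [3.137, -0.003, 1.331]
contact_force: [0.8, -0.1, -0.7]
opening: 0.0584
grip_force: 0.0
shift [-0.5191, -0.2898, 0.0482] turn -0.1238 j6 0.593 yaw 1.331
```

```bash
python3 -m jog '[[[-0.519,-0.29,0.048],-0.124,0.27],[[-0.519,-0.29,0.048],-0.124,0.27],[[-0.519,-0.29,0.048],-0.124,0.27],[[-0.519,-0.29,0.048],-0.124,0.27],[[-0.519,-0.29,0.048],-0.124,0.27],[[-0.519,-0.29,0.048],-0.124,0.27],[[-0.519,-0.29,0.048],-0.124,0.27]]'
python3 - <<'E'
from h import *
go(.409,.1175,.023,.149+np.pi/2)
for n in ("objective_long","eyepiece_1"):
  print([(np.round(d["position"],3).tolist(),round(d["confidence"],2)) for d in (cams.read_camera("top"),models.pinpoint(n,"top"))[1]])
T=cams.read_camera("top")[:,:,::-1];S=cams.read_camera("side")[:,:,::-1]
a=cv2.resize(T[110:310,40:307],(400,300));b=cv2.resize(S[184:384,40:307],(400,300))
cv2.imwrite("pics/p3.png",np.hstack([a,b]))
E
```

```text
time: 16.2
tool_pos: [0.4091, 0.1179, 0.2865]
tool_rot: [3.141, 0.0, 1.721]
contact_force: [-0.2, -0.4, 0.8]
opening: 0.0667
grip_force: 0.0
shift [-0.0008, -0.0006, 0.2137] turn 0.0004 j6 -0.05 yaw 1.721
[([0.535, 0.352, 0.004], 0.76)]
[([0.429, 0.026, 0.001], 0.49), ([0.573, 0.288, 0.004], 0.21)]
```

View pics/p3.png

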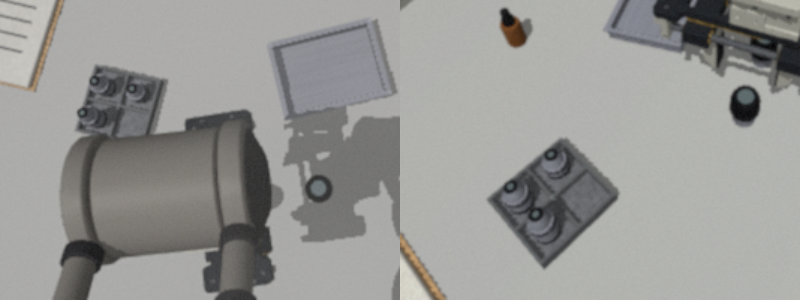

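All three objectives stand in separate bays (left crop 100,85; 135,92; 92,117). Next, eyepiece_2.

```bash
python3 -m jog '[[[0,0,0.12],0,0.27],[[0,0,0.18],0,0.27],[[0,0,0.211],0,0.27],[[0,0,0.211],0,0.27],[[0,0,0.211],0,1],[[0,0,0.211],0,1],[[0,0,0.211],0,1],[[0,0,0.211],0,1],[[0,0,0.18],0,1],[[0,0,0.08],0,1],[[0,0,-0.08],0,1],[[0,0,-0.08],0,1]]' 20
python3 - <<'E'
from h import *
go(.5751,-.3312,.14,.149+np.pi/2)
E
```

```text
time: 18.0
tool_pos: [0.4093, 0.1175, 0.3232]
tool_rot: [3.132, 0.001, 1.721]
contact_force: [0.4, 0.5, -1.8]
opening: 0.0371
grip_force: 20.0
shift [-1.171, 0.2425, 0.016] turn 0.0002 j6 -0.051 yaw 1.721
```

```bash
python3 -m jog '[[[-0.6,0.124,0],0,1],[[-0.6,0.124,0],0,1],[[-0.6,0.124,0],0,1],[[-0.6,0.124,0],0,1],[[-0.6,0.124,0],0,1],[[-0.6,0.124,0],0,1]]'|head -2;python3 -m jog '[[[-0.571,0.118,0],0,1],[[-0.571,0.118,0],0,1],[[-0.571,0.118,0],0,1],[[-0.571,0.118,0],0,1],[[-0.571,0.118,0],0,1],[[-0.571,0.118,0],0,1],[[-0.571,0.118,0],0,1]]'
python3 - <<'E'
from h import *
go(.5751,-.3312,.03,.149+np.pi/2)
T=cams.read_camera("top")[:,:,::-1];S=cams.read_camera("side")[:,:,::-1]
a=cv2.resize(T[110:260,320:512],(400,300));b=cv2.resize(S[60:210,220:420],(400,300))
cv2.imwrite("pics/p4.png",np.hstack([a,b]))
E
```

```text
time: 18.75
tool_pos: [0.4925, -0.1123, 0.3179]
time: 19.62
tool_pos: [0.574, -0.3294, 0.3189]
tool_rot: [-3.141, -0.001, 1.722]
contact_force: [-0.6, -0.5, -0.7]
opening: 0.0373
grip_force: 20.0
shift [-0.0049, 0.0022, 0.2774] turn 0.0008 j6 -0.788 yaw 1.722
```

View pics/p4.png

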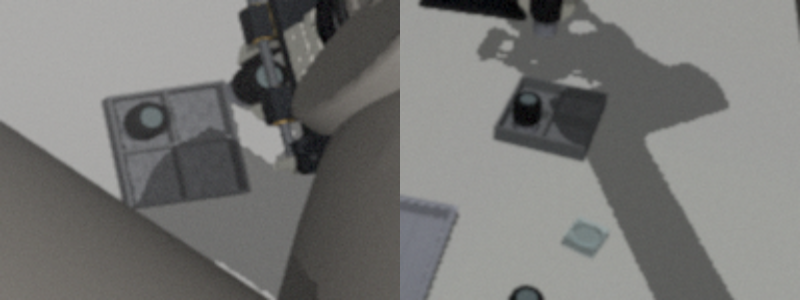

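The eyepiece hangs upright in the gripper (left crop 268,78), its parallax matching a height of about 0.12 m over the free +x -y bay.

```bash
python3 -m jog '[[[-0.004,0.002,0.1],0,1],[[-0.004,0.002,0.19],0,1],[[-0.004,0.002,0.24],0,1],[[-0.004,0.002,0.262],0,1],[[-0.004,0.002,0.272],0,1],[[-0.004,0.002,0.277],0,1],[[-0.004,0.002,0.279],0,1],[[-0.004,0.002,0.28],0,1],[[-0.004,0.002,0.28],0,1]]';python3 -m jog '[[[0,0,0.003],0,1],[[0,0,0.003],0,1],[[0,0,0.003],0,1]]'|grep -E "pos|force"
```

```text
time: 20.85
tool_pos: [0.5749, -0.3329, 0.207]
tool_rot: [3.141, 0.0, 1.72]
contact_force: [-0.3, 0.7, -1.0]
opening: 0.0373
grip_force: 20.0
tool_pos: [0.575, -0.3329, 0.2067]
contact_force: [-2.0, 1.2, 5.6]
grip_force: 20.0
```

```bash
python3 -m jog '[[[0,0,-0.002],0,0.45],[[0,0,-0.002],0,0.4],[[0,0,-0.002],0,0.4],[[0,0,-0.002],0,0.4],[[0,0,-0.1],0,0.4],[[0,0,-0.2],0,0.4],[[0,0,-0.27],0,0.3],[[0,0,-0.27],0,0.3]]'
python3 - <<'E'
from h import *
go(.4275,.0245,.12,.149)
E
```

```text
time: 22.22
tool_pos: [0.5753, -0.3331, 0.3162]
tool_rot: [3.138, 0.004, 1.72]
contact_force: [-0.3, -0.4, -0.6]
opening: 0.0638
grip_force: 0.0
shift [0.9393, -0.2323, 0.041] turn -0.4998 j6 -0.79 yaw 1.72
```

```bash
python3 -m jog '[[[0.939,-0.232,0.04],0.5,0.27],[[0.939,-0.232,0.04],0.5,0.27],[[0.939,-0.232,0.04],0.5,0.27],[[0.939,-0.232,0.04],0.5,0.27],[[0.939,-0.232,0.04],0.5,0.27],[[0.939,-0.232,0.04],0.5,0.27],[[0.939,-0.232,0.04],0.5,0.27],[[0.939,-0.232,0.04],0.5,0.27],[[0.939,-0.232,0.04],0.5,0.27],[[0.939,-0.232,0.04],0.5,0.27],[[0.939,-0.232,0.04],0.5,0.27]]'
python3 - <<'E'
from h import *
go(.4275,.0245,.024,.149)
T=cams.read_camera("top")[:,:,::-1];S=cams.read_camera("side")[:,:,::-1]
a=cv2.resize(T[110:310,220:487],(400,300));b=cv2.resize(S[60:260,180:447],(400,300))
cv2.imwrite("pics/p5.png",np.hstack([a,b]))
E
```

```text
time: 23.6
tool_pos: [0.427, 0.0247, 0.2969]
tool_rot: [-3.141, 0.001, 0.151]
contact_force: [0.4, -0.1, -1.0]
opening: 0.0668
grip_force: 0.0
shift [0.0015, 0.0006, 0.2372] turn 0.0008 j6 1.298 yaw 0.151
```

View pics/p5.png

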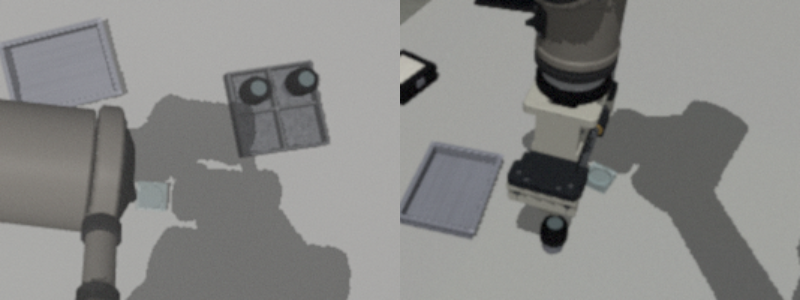

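Eyepiece_2 stands in the +x -y bay (302,80) beside the stored one (257,90). Grasp eyepiece_1.

```bash
python3 -m jog '[[[0.001,0,0.12],0,0.27],[[0.001,0,0.19],0,0.27],[[0.001,0,0.237],0,0.27],[[0.001,0,0.237],0,0.27],[[0.001,0,0.237],0,1],[[0.001,0,0.237],0,1],[[0.001,0,0.237],0,1],[[0.001,0,0.237],0,1],[[0.001,0,0.2],0,1],[[0.001,0,0.1],0,1],[[0.001,0,-0.05],0,1],[[0.001,0,-0.05],0,1]]' 20
python3 - <<'E'
from h import *
go(.5069,-.2808,.14,.149)
E
```

```text
time: 25.2
tool_pos: [0.4286, 0.0247, 0.3212]
tool_rot: [3.139, -0.009, 0.15]
contact_force: [0.7, 0.3, -2.4]
opening: 0.0375
grip_force: 20.0
shift [0.0797, 0.7844, 0.0106] turn 0.0002 j6 1.3 yaw 0.15
```

```bash
python3 -m jog '[[[0.08,0.784,0.01],0,1],[[0.08,0.784,0.01],0,1],[[0.08,0.784,0.01],0,1],[[0.08,0.784,0.01],0,1],[[0.08,0.784,0.01],0,1],[[0.08,0.784,0.01],0,1],[[0.08,0.784,0.01],0,1],[[0.08,0.784,0.01],0,1]]'
python3 - <<'E'
from h import *
go(.5069,-.2808,.03,.149)
E
```

```text
time: 26.2
tool_pos: [0.5057, -0.2791, 0.313]
tool_rot: [-3.14, 0.001, 0.151]
contact_force: [-1.5, 0.7, -1.0]
opening: 0.0375
grip_force: 20.0
shift [0.0025, 0.0049, 0.2625] turn 0.0006 j6 0.783 yaw 0.151
```

```bash
python3 -m jog '[[[0.002,0.004,0.1],0,1],[[0.002,0.004,0.18],0,1],[[0.002,0.004,0.225],0,1],[[0.002,0.004,0.247],0,1],[[0.002,0.004,0.257],0,1],[[0.002,0.004,0.262],0,1],[[0.002,0.004,0.264],0,1],[[0.002,0.004,0.265],0,1],[[0.002,0.004,0.265],0,1]]';python3 -m jog '[[[0,0,0.003],0,1],[[0,0,0.003],0,1],[[0,0,0.003],0,1]]'|grep -E "pos|force"
```

```text
time: 27.32
tool_pos: [0.507, -0.2821, 0.2077]
tool_rot: [3.141, -0.0, 0.149]
contact_force: [-0.6, -0.4, -2.2]
opening: 0.0372
grip_force: 20.0
tool_pos: [0.507, -0.2821, 0.2072]
contact_force: [-0.8, 1.3, 6.1]
grip_force: 20.0
```

```bash
python3 -m jog '[[[0,0,-0.002],0,0.45],[[0,0,-0.002],0,0.4],[[0,0,-0.002],0,0.4],[[0,0,-0.002],0,0.4],[[0,0,-0.1],0,0.4],[[0,0,-0.2],0,0.4],[[0,0,-0.27],0,0.3],[[0,0,-0.27],0,0.3]]'
python3 - <<'E'
from h import *
go(.417,-.121,.08,-.08)
E
```

```text
time: 28.7
tool_pos: [0.5074, -0.2823, 0.3165]
tool_rot: [3.138, -0.003, 0.15]
contact_force: [-0.3, -0.5, -0.5]
opening: 0.0641
grip_force: 0.0
shift [-0.1638, -0.4329, 0.1442] turn 0.0731 j6 0.782 yaw 0.15
```

```bash
python3 -m jog '[[[-0.164,-0.433,0.06],0.073,0.22],[[-0.164,-0.433,0.1],0.073,0.22],[[-0.164,-0.433,0.144],0.073,0.22],[[-0.164,-0.433,0.144],0.073,0.22],[[-0.164,-0.433,0.144],0.073,0.22],[[-0.164,-0.433,0.144],0.073,0.22],[[-0.164,-0.433,0.144],0.073,0.22]]'
python3 - <<'E'
from h import *
T=cams.read_camera("top")[:,:,::-1];S=cams.read_camera("side")[:,:,::-1]
for c in ("side","top"):print([(np.round(d["position"],3).tolist(),round(d["confidence"],2)) for d in models.pinpoint("staining_block",c)])
go(.417,-.121,.006,-.08)
a=cv2.resize(T[110:310,220:487],(400,300));b=cv2.resize(S[60:260,180:447],(400,300))
cv2.imwrite("pics/p6.png",np.hstack([a,b]))
E
```

```text
time: 29.58
tool_pos: [0.417, -0.1215, 0.257]
tool_rot: [3.141, -0.001, -0.081]
contact_force: [-0.1, 0.1, 0.0]
opening: 0.0716
grip_force: 0.0
[([0.415, -0.123, -0.001], 0.53)]
[([0.606, 0.011, 0.004], 0.35)]
shift [0.0013, -0.0, 0.182] turn -0.0001 j6 1.192 yaw -0.08
```

View pics/p6.png

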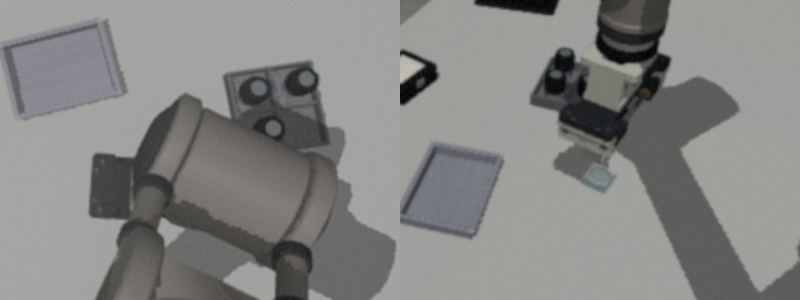

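All three eyepieces stand in their bays, and the block lies below the gripper (side crop 598,178). Grasp it.

```bash
python3 -m jog '[[[0,0,0.1],0,0.22],[[0,0,0.16],0,0.22],[[0,0,0.183],0,0.22],[[0,0,0.183],0,0.22],[[0,0,0.183],0,1],[[0,0,0.183],0,1],[[0,0,0.183],0,1],[[0,0,0.183],0,1],[[0,0,0.15],0,1],[[0,0,0.05],0,1],[[0,0,-0.02],0,1],[[0,0,-0.02],0,1]]' 15
python3 - <<'E'
from h import *
go(.604,.009,.09,.22)
E
```

```text
time: 31.28
tool_pos: [0.4168, -0.1207, 0.2671]
tool_rot: [3.14, -0.005, -0.08]
contact_force: [-0.7, 0.1, -0.6]
opening: 0.0399
grip_force: 15.0
shift [0.4408, -0.3605, -0.0009] turn -0.0954 j6 1.192 yaw -0.08
```

```bash
python3 -m jog '[[[0.441,-0.36,0],-0.095,1],[[0.441,-0.36,0],-0.095,1],[[0.441,-0.36,0],-0.095,1],[[0.441,-0.36,0],-0.095,1],[[0.441,-0.36,0],-0.095,1],[[0.441,-0.36,0],-0.095,1],[[0.441,-0.36,0],-0.095,1]]'
python3 - <<'E'
from h import *
go(.604,.009,.01,.22)
S=cams.read_camera("side")[:,:,::-1]
cv2.imwrite("pics/p7.png",cv2.resize(S[100:250,130:330],(600,450)))
E
```

```text
time: 32.15
tool_pos: [0.6027, 0.0081, 0.2644]
tool_rot: [-3.141, 0.001, 0.218]
contact_force: [-0.2, -0.1, -0.3]
opening: 0.0402
grip_force: 15.0
shift [0.0039, -0.0015, 0.191] turn -0.0008 j6 1.24 yaw 0.218
```

View pics/p7.png

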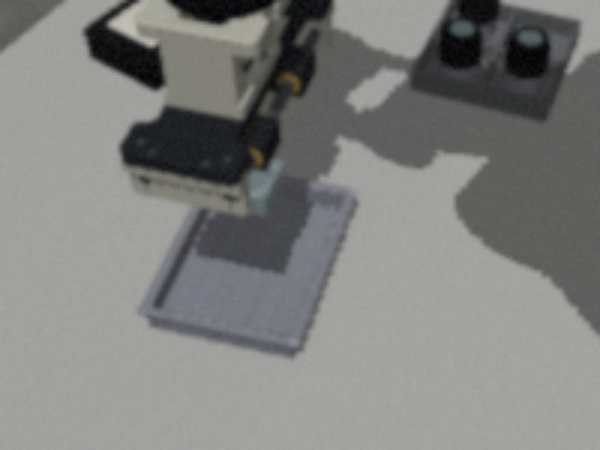

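The block hangs level in the gripper (262,190), with the dish below it. Lower it.

```bash
python3 -m jog '[[[0.003,-0.002,0.08],0,1],[[0.003,-0.002,0.14],0,1],[[0.003,-0.002,0.168],0,1],[[0.003,-0.002,0.18],0,1],[[0.003,-0.002,0.187],0,1],[[0.003,-0.002,0.19],0,1],[[0.003,-0.002,0.192],0,1],[[0.003,-0.002,0.192],0,1],[[0.003,-0.002,0.192],0,1]]';python3 -m jog '[[[0,0,0.002],0,1],[[0,0,0.003],0,1],[[0,0,0.003],0,1]]'|grep -E "pos|force"
```

```text
time: 33.33
tool_pos: [0.6047, 0.01, 0.1881]
tool_rot: [3.141, -0.0, 0.219]
contact_force: [0.5, 0.1, -0.2]
opening: 0.0401
grip_force: 15.0
tool_pos: [0.6046, 0.01, 0.1869]
contact_force: [-0.3, 0.3, 1.6]
grip_force: 15.0
```

```bash
python3 -m jog '[[[0,0,0.001],0,1],[[0,0,0.001],0,1]]'|grep -E "pos|force"; python3 -m jog '[[[0,0,0],0,0.5],[[0,0,0],0,0.38],[[0,0,0],0,0.38],[[0,0,0],0,0.38],[[0,0,-0.1],0,0.38],[[0,0,-0.25],0,0.38],[[0,0,-0.35],0,0.3],[[0,0,-0.4],0,0.3]]'; python3 -m jog '[[[-0.3,0,0],0,0.3],[[-0.5,0,0],0,0.3],[[-0.5,0,0],0,0.3],[[-0.5,0,0],0,0.3],[[-0.5,0,0],0,0.3]]'
python3 - <<'E'
from h import *
T=cams.read_camera("top")[:,:,::-1];S=cams.read_camera("side")[:,:,::-1]
for c in ("side","top"):
  for n in ("staining_block","objective_long","objective_short","eyepiece_1"):print(c,n,[(np.round(d["position"],3).tolist(),round(d["confidence"],2)) for d in models.pinpoint(n,c)])
cv2.imwrite("pics/p8.png",cv2.resize(np.hstack([T[90:300,80:450],S[80:384,90:400][:210]]),(800,247)))
cv2.imwrite("pics/p9.png",np.hstack([cv2.resize(T[90:280,80:450],(800,411))]))
E
```

```text
tool_pos: [0.6046, 0.01, 0.1869]
contact_force: [-2.7, 0.1, 5.6]
grip_force: 15.0
time: 34.95
tool_pos: [0.6048, 0.01, 0.3493]
tool_rot: [3.14, -0.004, 0.219]
contact_force: [-0.5, 1.1, -1.4]
opening: 0.0637
grip_force: 0.0
time: 35.58
tool_pos: [0.4095, -0.0336, 0.3469]
tool_rot: [3.141, -0.002, 0.218]
contact_force: [0.4, -0.3, -0.0]
opening: 0.0639
grip_force: 0.0
side staining_block [([0.607, 0.007, 0.005], 0.54)]
side objective_long [([0.53, 0.351, 0.004], 0.75), ([0.606, 0.009, 0.002], 0.66)]
side objective_short [([0.573, 0.294, 0.007], 0.84)]
side eyepiece_1 [([0.576, -0.33, 0.005], 0.65)]
top staining_block [([0.603, 0.008, 0.003], 0.87)]
top objective_long [([0.537, 0.353, 0.006], 0.64)]
top objective_short [([0.505, -0.284, 0.007], 0.61)]
top eyepiece_1 [([0.506, -0.281, 0.004], 0.65), ([0.573, -0.33, 0.007], 0.58)]
```

View pics/p9.png

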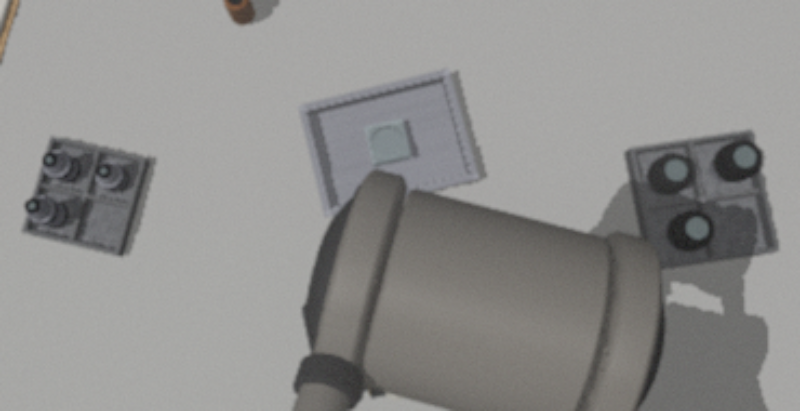

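View pics/p8.png

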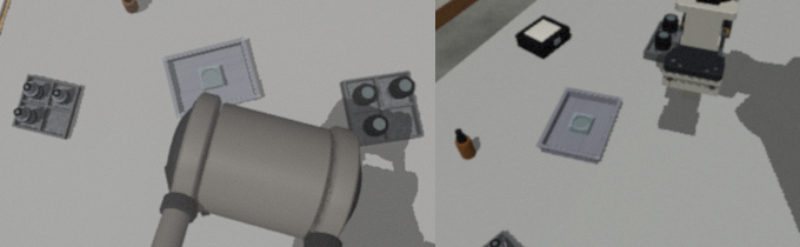

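The block lies flat in the dish (390,142). The objectives and eyepieces all stand upright, one to a bay, and the arm is clear of everything.

```bash
python3 -c "
from cell import robot
print(robot.hand_in())"
```

```text
the job is handed in; nothing more can be done
None
```

The job is handed in at about 36 s: both objectives and both eyepieces stand upright in their own bays, the staining block lies flat in the dish, and the two stored pieces are still in their bays.

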